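# Ride check of a tea carousel

## Task

Check how the tea tin rides on the newly fitted carousel: push the platter by hand so that it turns counter-clockwise (seen from above) at about a third of a turn a second, and let go. While it coasts by itself, faster than 1.2 rad/s and never above 2.8 rad/s, keep the gripper hovering over the moving tin for at least four seconds without a break, its centre within 1.5 cm of the lid's centre and the fingertips 1 to 9 cm above the lid, so that the wrist camera can watch it. Touch neither the tin nor the bowl, do not shift the mug or the stopper, push gently, and finish with the hand clear once the carousel has come to rest, with tin and bowl upright in their places on it.

Things in the scene. Friction and masses are not known exactly. Their poses are not given: they have to be found in the camera images.
- platter (a joint): angle of the carousel's round wooden platter about its vertical axis, rad, grows counter-clockwise seen from above, 0 at the start, no stops. Nominal: platter 1.2 kg, inertia with load about 0.02 kg m2, bearing friction 0.002 N m plus 0.0003 N m s/rad: coasting, it loses 0.07 to 0.15 rad/s each second (from 2.1 rad/s it stops in some 16 to 26 s); masses and friction vary
- hub (a point): centre of the platter's top face, on the turning axis, 40 mm above the work surface; the bowl stands here. The platter is 155 mm in radius (157 mm with its dark rim, which stands 6 mm proud of the top face). The carousel's place and its starting angle differ from start to start
- post_top (a point): centre of the top of the red upright push post on the platter: round, 18 mm in diameter, 55 mm tall from the platter's top face (its top 95 mm above the work surface), 120 mm from the axis, straight across from the tin. Pushing it along its circle turns the platter (under 1 N is enough)
- tin_place (a point): the tin's place: point on the platter's top face 115 mm from the axis, straight across from the post; moves with the platter
- tin: stainless tea tin with a green band and a flat screw-top lid, closed, upright, loose on the platter at its place. 64 mm in diameter (lid 67 mm), 85 mm tall, 0.3 kg; lid top 125 mm above the work surface. Origin: centre of its underside, z up along its axis
- bowl: empty blue ceramic bowl, 90 mm across the rim, 40 mm tall, 0.22 kg, loose on the middle of the platter. Origin: centre of its underside, z up
- mug: blue enamel mug, 80 mm in diameter, 80 mm tall, handle at its +y side, standing on the work surface beside the carousel. Origin: centre of its underside. Bystander
- stopper: green glass carafe stopper, 44 mm in diameter, 66 mm tall, standing on the work surface on the other side of the carousel. Origin: centre of its underside. Bystander
Things that resemble listed ones, but are neither listed nor needed, are in the scene too. Of the things that look like the tin, the middle-sized one is meant. Of the things shaped like the bowl, the blue one is meant.

How it is judged:
By the outcome, as a careful person would: the job done as asked, in the order asked, and still so for the second after the job is handed in, with the robot touching nothing.
It also fails if it takes over 72 s, if anything falls off the work surface, if the arm or the gripper's body presses on something with over 40 N, if the wrist force passes 120 N, or if a joint passes its speed limit or range.

## Robot

A 6-joint arm with a two-finger parallel gripper is mounted at the origin on the work surface. World frame = base frame: x ahead of the robot, y to its left, z up, the work surface at z = 0. Lengths are in m, angles in degrees, forces in N, time in s.
With the tool pointing down it reaches from about 0.375 to 0.9 m from the base axis. Payload 3.1 kg.
Tool frame: the origin (TCP) lies between the finger pads, 19 mm behind the fingertips; this is the grasp point; z points along the fingers, y is the line along which they close (so a half turn about z gives the same grasp; the last joint's range is limited). The gripper opens to 87 mm and grips with 3 to 60 N. Pads are 19 mm wide; open, the fingers measure 117 mm over their backs; the gripper's body (75 mm by 190 mm) begins 51 mm behind the grasp point.
Start: joints at [-85.8, 30.224, 82.088, -0, 67.689, -10.227], TCP at [0.156, -0.605, 0.241] pointing down, gripper open.
Joint ranges: [-176.69, 176.69], [-43.24, 126.21], [12.49, 139.97], [-82, 262], [0, 151.66], [-163.58, 163.58]. Speed limits (degrees/s): [159.86, 159.86, 180, 180, 180, 180].

## Interface

Orientations are given as a 3x3 rotation matrix whose columns are the frame's x, y, z axes.
In Python, from rig import bot, viewer, workorder, models gives the robot as it stands.
- The arm moves only by the shell command python3 -m jog 'ROWS'. ROWS is JSON, a list of rows, each a list of 7 numbers: the opening, from 0 (shut) to 1 (fully open), then the shift along the tool's x, y, z in m, then the turn, a rotation vector about the tool's x, y, z in degrees. In form: [[claw, x, y, z, ax, ay, az], ...]. A call has 1 to 20 rows; each row is the pose to reach, as a shift and turn from the pose commanded when the call began, along the tool's axes at that moment; what a row does not reach only later rows make up. A row lasts 1/8 s, in which the tool goes at most 62.5 mm and 10.7 degrees, less where a joint would pass 70% of its speed; a pose out of reach is approached as far as the arm can. A call with a gripper value outside its range is refused whole. The fingers move at their own pace and stop on an object; the grip force is fixed at half the most. Time passes only in rows, so rows that repeat a pose let the fingers close. It gives the time, the measured TCP pose, the force, the opening and the grip force at its end, in the units of the state.
- bot.read_state(): the state, without advancing time (a new reading comes with each control period).
- viewer.capture(name): name is "scene" or "top"; returns (picture, depth): 384x512x3 uint8, blue, green, red; 384x512 float32, m along the optical axis (not along the pixel's ray), 0 where there is no reading.
- viewer.camera_info(name): a dict with "fx", "fy", "cx", "cy" (pixels), "dist_coeffs" ([k1, k2, p1, p2, k3] as OpenCV has them; the pictures are not rectified), "world_to_cam" (4x4, takes a point from world to camera coordinates). Camera axes: x right, y down, z forward; pixel columns grow to the right and rows downward; lengths in m; the calibration is good to about 2 mm. A picture is of the moment at which its call begins. camera_info takes no time and is no camera call.
- workorder.hand_in(): hands the job in; it is judged then, once.
Trained networks look in the newest picture that a camera, given by its name, has taken for a name from the list of things; names that differ only in an ending like _2 or _b are one class to them, and where a whole thing is asked for, a point or a joint stands for the part that bears it (a point fixed in the world has none). Each returns a list of dicts, best first, with "p" (0 to 1); they miss things now and then, are a little off and sometimes report something else, mostly with a low value. They report only what shows in the picture. A call takes as long as a camera call. They do not tell look-alikes from the thing itself.
- models.outline_of(camera, thing): "mask" (384x512 bool, what is visible of it).
- models.tip_of(camera, thing): "xyz" ([x, y, z] in m, in world coordinates, good to about 4 mm: a listed point, or the origin of a listed thing).
The state is a dict: "time_s": time; "joint_positions": joint angles; "qvel": joint speeds; "tau": joint torques, N m; "position": TCP position; "tcp_rot": TCP orientation; "force": force on the tool from outside, world axes, zero at the start; "moment": the same for the moment, N m; "opening": opening from 0.0 (shut) to 1.0 (fully open); "grasp_force": force on a finger pad.
Only numpy, scipy, OpenCV 4.12 (cv2) and the standard library are available. Lean on these libraries where they do the work, as an engineer would, in place of code of your own. Each camera call takes 0.05 s, during which the arm holds its last target. There are 200 camera calls.

## Working session

There is one attempt and no reset: what is moved stays moved. The work goes in short steps, Python scripts to look and compute and a shell command to move; the robot and the scene stay as the last step left them, time stands still between calls to the robot, and variables do not carry over. Pictures are saved under pics/ and viewed, at most 10 in all, crops included, and the job is handed in when it is done.

```bash
mkdir -p pics
python3 - <<'E'
from rig import bot, viewer, models
import cv2, numpy as np
s=bot.read_state(); print({k:np.round(s[k],3).tolist() for k in s})
for c in ("top","scene"):
    im,d=viewer.capture(c); cv2.imwrite(f"pics/{c}0.png",im)
    for t in ("hub","post_top","tin_place","tin","bowl","mug","stopper"):
        print(c,t,[(round(r["p"],2),np.round(r["xyz"],3).tolist()) for r in models.tip_of(c,t)])
    ci=viewer.camera_info(c); print(ci)
E
```

```text
{'time_s': 0.0, 'joint_positions': [-85.8, 30.28, 82.157, 0.0, 67.689, -10.229], 'qvel': [0.078, 0.014, -0.082, 0.067, -0.049, -0.048], 'tau': [-0.001, -44.005, -17.659, 0.063, 0.058, -0.0], 'position': [0.156, -0.605, 0.24], 'tcp_rot': [[0.968, 0.249, -0.0], [0.249, -0.968, 0.002], [0.0, -0.002, -1.0]], 'force': [0.163, -0.322, -0.371], 'moment': [-0.029, -0.063, -0.017], 'grasp_force': 0.0, 'opening': 0.999}
top hub [(0.78, [0.552, 0.056, 0.035])]
top post_top [(0.71, [0.54, 0.174, 0.098]), (0.24, [0.558, -0.056, 0.039])]
top tin_place [(0.94, [0.56, -0.055, 0.038])]
top tin [(0.81, [0.649, -0.257, 0.001]), (0.67, [0.552, -0.213, 0.001]), (0.6, [0.564, -0.061, 0.038]), (0.44, [0.549, 0.054, 0.042])]
top bowl [(0.83, [0.856, -0.044, 0.003]), (0.75, [0.55, 0.055, 0.041])]
top mug [(0.58, [0.491, -0.362, 0.003])]
top stopper [(0.48, [0.527, 0.346, -0.003])]
{'fx': 409.3095864099272, 'fy': 409.3095864099272, 'cx': 254.88973661096685, 'cy': 186.26645309266777, 'dist_coeffs': array([-0.0524209,  0.       ,  0.       ,  0.       ,  0.       ]), 'world_to_cam': array([[-8.74537644e-03, -9.
[... 598 characters left out ...]
owl [(0.88, [0.853, -0.047, 0.001]), (0.68, [0.561, -0.058, 0.037]), (0.59, [0.552, 0.058, 0.042])]
scene mug [(0.92, [0.492, -0.366, -0.002])]
scene stopper [(0.79, [0.524, 0.341, -0.006]), (0.66, [0.564, -0.06, 0.043]), (0.59, [0.54, 0.176, 0.09])]
{'fx': 399.96966026007124, 'fy': 399.96966026007124, 'cx': 251.8760887110655, 'cy': 189.19033277991716, 'dist_coeffs': array([0.00343667, 0.        , 0.        , 0.        , 0.        ]), 'world_to_cam': array([[-0.53859922,  0.84244579, -0.01399929,  0.3529994 ],
       [ 0.59728051,  0.37003372, -0.71156941, -0.31226758],
       [-0.59427845, -0.39161223, -0.70247633,  1.60758856],
       [ 0.        ,  0.        ,  0.        ,  1.        ]])}
```

View pics/top0.png

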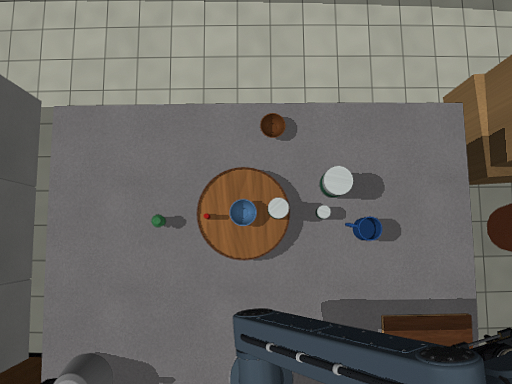

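View pics/scene0.png

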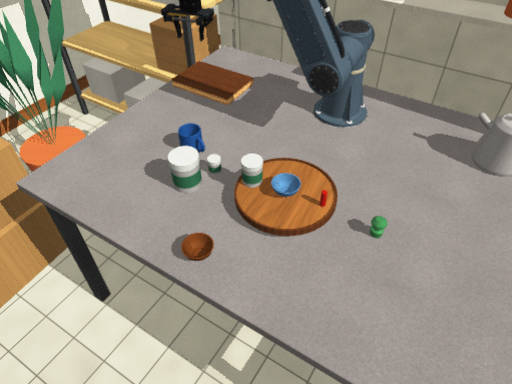

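The middle-sized tin is on the platter at top (278,208). The big one is at (338,181) and the small one at (323,212). The blue bowl is on the hub at (243,212), while the brown one at (272,125) is a look-alike. The red post is at (207,216). I'll confirm this in a crop and refine the geometry.

```bash
cat > h.py <<'E'
from rig import bot, viewer
import cv2, numpy as np, json, os
from scipy.optimize import minimize_scalar
V,U=np.mgrid[0:384,0:512]
CI={c:viewer.camera_info(c) for c in("top","scene")}
def K(c):
    i=CI[c]; return np.array([[i["fx"],0,i["cx"]],[0,i["fy"],i["cy"]],[0,0,1.]])
UN={c:cv2.undistortPoints(np.dstack([U,V]).reshape(-1,1,2).astype(float),K(c),CI[c]["dist_coeffs"]).reshape(384,512,2) for c in CI}
def cloud(c,d):
    P=np.dstack([UN[c]*d[...,None],d]); M=np.linalg.inv(CI[c]["world_to_cam"])
    return P@M[:3,:3].T+M[:3,3]
def proj(c,X):
    M=CI[c]["world_to_cam"]; return cv2.projectPoints(np.asarray(X,float),cv2.Rodrigues(M[:3,:3])[0],M[:3,3],K(c),CI[c]["dist_coeffs"])[0].reshape(-1,2)
HUB=np.array(json.load(open("hub.json"))) if os.path.exists("hub.json") else np.array([.551,.055])
a=np.linspace(0,2*np.pi,24,endpoint=False)
def hullc(c,xy,r,z0,z1):
    X=np.vstack([np.c_[xy[0]+r*np.cos(a),xy[1]+r*np.sin(a),0*a+z] for z in(z0,z1)])
    m=cv2.moments(cv2.convexHull(proj(c,X).astype(np.float32))); return np.array([m["m10"],m["m01"]])/m["m00"],m["m00"]
def post(c,im,d):
    """angle of the post (rad, world), pixel count/expected, residual px"""
    P=cloud(c,d); b,g,r=[im[...,k].astype(int) for k in range(3)]
    rho=np.hypot(P[...,0]-HUB[0],P[...,1]-HUB[1])
    m=(r>90)&(r>2.5*g)&(r>2.5*b)&(rho>.1)&(rho<.14)&(P[...,2]>.03)&(P[...,2]<.12)
    if m.sum()<8: return None
    px=np.array([U[m].mean(),V[m].mean()])
    f=lambda t:np.sum((hullc(c,HUB+.12*np.array([np.cos(t),np.sin(t)]),.009,.04,.095)[0]-px)**2)
    t0=np.arctan2(*(P[m][:,:2].mean(0)-HUB)[::-1]); o=minimize_scalar(f,bounds=(t0-.25,t0+.25),method="bounded")
    n=hullc(c,HUB+.12*np.array([np.cos(o.x),np.sin(o.x)]),.009,.04,.095)[1]
    return o.x,m.sum()/n,o.fun**.5
def lid(c,im,d):
    """lid centre xy from depth, pixel count"""
    P=cloud(c,d); rho=np.hypot(P[...,0]-HUB[0],P[...,1]-HUB[1])
    m=(P[...,2]>.115)&(P[...,2]<.135)&(rho<.16)&(im.min(2)>110)
    if m.sum()<30: return None
    (x,y),r=cv2.minEnclosingCircle(P[m][:,:2].astype(np.float32)); return np.r_[P[m][:,:2].mean(0),r,m.sum(),P[m][:,2].mean()]
E
python3 - <<'E'
from h import *
for c in("top","scene"):
    im,d=viewer.capture(c); p=post(c,im,d); l=lid(c,im,d); print(c,p,l, np.degrees(np.arctan2(*(l[:2]-HUB)[::-1]))+180,np.degrees(p[0]))
    P=cloud(c,d); rho=np.hypot(P[...,0]-HUB[0],P[...,1]-HUB[1])
    m=(P[...,2]>.025)&(rho<.18); px=np.c_[U[m],V[m]].astype(np.float32)
    mm=((P[...,2]>.02)&(P[...,2]<.06)&(rho<.19)); q=P[mm][:,:2]
    h=cv2.convexHull(q.astype(np.float32)).reshape(-1,2); A=np.c_[2*h,np.ones(len(h))]; s=np.linalg.lstsq(A,(h**2).sum(1),rcond=None)[0]
    print("rim",s[:2],np.sqrt(s[2]+s[:2]@s[:2]),"surface",np.median(P[...,2][(rho>.2)&(rho<.25)]),"top",np.median(P[...,2][(rho>.06)&(rho<.08)]))
    big=P[(P[...,2]>.03)&(P[...,1]<-.12)&(P[...,0]>.4)&(P[...,1]>-.45)&(P[...,0]<.8)]; print("max z near big tin",np.percentile(big[:,2],99))
    if c=="top": A=im[160:270,190:390]
    else: B=im[130:250,140:400]
cv2.imwrite("pics/crop.png",np.vstack([cv2.resize(A,(600,330),interpolation=2),cv2.resize(B,(600,270),interpolation=2)]))
E
```

```text
top (np.float64(1.658339786088994), np.float64(0.6121170106006376), np.float64(0.6043193656920195)) [ 5.60691558e-01 -5.81999064e-02  3.31938565e-02  3.38000000e+02
  1.26743357e-01] 94.89341892935794 95.0158707415271
rim [0.54984135 0.05649754] 0.15705267835630704 surface 0.001659797570581878 top 0.04154680932999133
max z near big tin 0.12833987383027057
scene (np.float64(1.670463918204747), np.float64(0.8587591896563956), np.float64(0.04806166151578532)) [ 5.67555264e-01 -5.67384617e-02  3.53868492e-02  2.96000000e+02
  1.24362332e-01] 98.42768060400522 95.71053234201877
rim [0.55261966 0.05460042] 0.1578102533148115 surface -0.000756853216400788 top 0.04000287637456612
max z near big tin 0.12448897129482316Traceback (most recent call last):
  File "<stdin>", line 12, in <module>
    return _nx.concatenate(arrs, 0, dtype=dtype, casting=casting)
           ~~~~~~~~~~~~~~~^^^^^^^^^^^^^^^^^^^^^^^^^^^^^^^^^^^^^^^
ValueError: all the input arrays must have same number of dimensions, but the array at index 0 has 2 dimension(s) and the array at index 1 has 3 dimension(s)
```

```bash
python3 - <<'E'
import cv2,numpy as np
A=cv2.imread("pics/top0.png")[160:270,190:390];B=cv2.imread("pics/scene0.png")[130:250,140:400]
cv2.imwrite("pics/crop.png",np.vstack([cv2.resize(A,(600,330),interpolation=2),cv2.resize(B,(600,270),interpolation=2)]))
E
python3 -m jog '[[0,0.020,-0.0225,0,0,0,0]]'
python3 -c "
from rig import bot;s=bot.read_state();print(s['qvel'],s['position'],s['time_s'])"
python3 -m jog '[[0,0.020,-0.0225,0,0,0,0]]'
python3 -c "
from rig import bot;s=bot.read_state();print(s['qvel'],s['position'],s['time_s'])"
```

```text
time_s: 1.02
position: [0.1688, -0.5801, 0.2413]
tcp_rot: [[0.969, 0.247, -0.0], [0.247, -0.969, -0.002], [-0.001, 0.002, -1.0]]
force: [0.2, 1.2, 0.0]
opening: 0.948
grasp_force: 0.0
[ 13.27596618 -14.78964937  29.01450786   0.7987465  -11.52379003
  12.37623217] [ 0.16877219 -0.58013441  0.2412551 ] 1.025
time_s: 1.15
position: [0.1834, -0.5513, 0.2411]
tcp_rot: [[0.969, 0.248, 0.0], [0.248, -0.969, -0.0], [0.0, 0.0, -1.0]]
force: [0.0, -0.2, 0.4]
opening: 0.85
grasp_force: 0.0
[ 13.67213403 -13.5565659   25.30061074  -0.03408529 -11.77224817
  13.15387719] [ 0.18335278 -0.55127624  0.24113566] 1.15
```

View pics/crop.png

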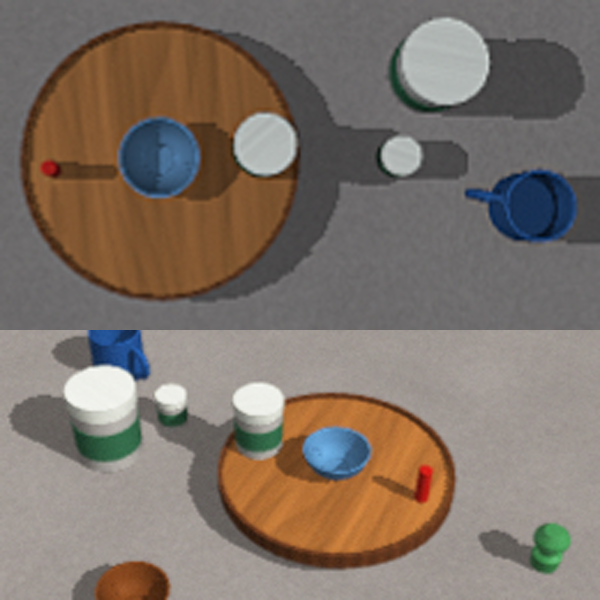

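Top half of the crop: medium tin on the platter (265,145 in crop), big and small look-alikes off it, blue bowl at centre (160,158) and red post (50,168). This confirms the tin on the platter is the middle-sized one. Rows interpolate linearly with almost no lag. Now I'll go to a point above the push start.

```bash
sed -i 's/^HUB=.*/HUB=np.array([.5512,.0555]); HC={"top":np.array([.5498,.0565]),"scene":np.array([.5526,.0546])}/; s/"""angle of the post.*/HUB=HC[c]/; s/"""lid centre xy.*/HUB=HC[c]/' h.py
python3 -m jog '[[0,0.078,-0.0895,0,0,0,-6],[0,0.157,-0.179,0,0,0,-12],[0,0.236,-0.268,0,0,0,-18],[0,0.315,-0.357,0,0,0,-24],[0,0.393,-0.447,0,0,0,-24],[0,0.472,-0.536,0,0,0,-24],[0,0.5505,-0.6255,0,0,0,-24],[0,0.5505,-0.6255,0,0,0,-24],[0,0.5505,-0.6255,0,0,0,-24],[0,0.5505,-0.6255,0,0,0,-24],[0,0.5505,-0.6255,0,0,0,-24],[0,0.5505,-0.6255,0,0,0,-24],[0,0.5505,-0.6255,0,0,0,-24],[0,0.5505,-0.6255,0,0,0,-24],[0,0.5505,-0.6255,0,0,0,-24],[0,0.5505,-0.6255,0,0,0,-24],[0,0.5505,-0.6255,0,0,0,-24]]'
python3 - <<'E'
from h import *
print(bot.read_state()["joint_positions"])
for c in("top","scene"):
    im,d=viewer.capture(c); print(c,post(c,im,d),lid(c,im,d)); cv2.imwrite(f"pics/{c}1.png",im)
E
```

```text
time_s: 3.28
position: [0.56, 0.1895, 0.2413]
tcp_rot: [[0.785, 0.62, -0.001], [0.62, -0.785, -0.0], [-0.001, -0.0, -1.0]]
force: [-0.4, -0.5, 0.0]
opening: 0.004
grasp_force: 0.0
[ 7.88755228e+00  2.76160540e+01  8.70433161e+01 -2.05723569e-02
  6.53928436e+01  5.95894924e+01]
top (np.float64(1.6510267883425527), np.float64(0.49425475547888387), np.float64(0.3435177318796226)) [ 5.61084268e-01 -5.91660706e-02  3.25444303e-02  3.16000000e+02
  1.26506685e-01]
scene (np.float64(1.6877273283597578), np.float64(0.8497480817393925), np.float64(0.21662463382902694)) [ 5.66829499e-01 -5.69305096e-02  3.52572277e-02  2.91000000e+02
  1.24197966e-01]
```

```bash
python3 -m jog '[[0,0,0,0.05,0,0,0],[0,0,0,0.10,0,0,0],[0,0,0,0.135,0,0,0],[0,0,0,0.149,0,0,0],[0,0,0,0.149,0,0,0]]'
python3 - <<'E'
from h import *
s=bot.read_state(); F0=np.array(s["position"]); R=np.array(s["tcp_rot"]); yaw0=np.arctan2(R[1,0],R[0,0])
inc=np.array([1.5,1.5,1.5,2,3.5,6,9,12,14.5,16,16.8,17]); rot=np.array([0,0,0,0,0,4,7,8,8,8,8,8])
th0=95.6; 
x=R[:2,0]; P0=HUB+.12*np.array([np.cos(np.radians(th0)),np.sin(np.radians(th0))])
gap=(F0[:2]-P0)@x-.0185; lat=(F0[:2]-P0)@R[:2,1]; print("gap",gap,"lat",lat)
# virtual start angle so that F matches now
g=gap/.12/np.cos(yaw0+np.pi-np.radians(th0+90)); print("virt start deg back",np.degrees(g))
th=np.radians(th0)-g; yaw=yaw0
for k,(i,r) in enumerate(zip(inc,rot)):
    th+=np.radians(i); yaw+=np.radians(r)
    P=HUB+.12*np.array([np.cos(th),np.sin(th)]); F=P+.0185*np.array([np.cos(yaw),np.sin(yaw)])
    print(k,np.round(np.degrees(th),1),np.round(F,3),np.round(R.T@np.r_[F-F0[:2],0],4),-np.round(np.degrees(yaw-yaw0),1), "misalign",np.round(np.degrees(th+np.pi/2-yaw-np.pi),0))
t=np.array([-np.sin(th),np.cos(th)])
for dd,dz in((.020,0),(.028,.04),(.03,.1)):
    print(np.round(R.T@np.r_[F+t*dd-F0[:2],dz],4), np.round(F+t*dd,3))
E
```

```text
time_s: 4.0
position: [0.5605, 0.1908, 0.092]
tcp_rot: [[0.784, 0.621, -0.001], [0.621, -0.784, -0.0], [-0.001, -0.001, -1.0]]
force: [-0.1, -0.9, 0.3]
opening: 0.01
grasp_force: 0.0
gap 0.0077822418088491115 lat 0.0005989400166934309
virt start deg back 4.420068009869222
0 92.7 [0.56  0.187] [-0.0027  0.0028  0.    ] -0.0 misalign -36.0
1 94.2 [0.557 0.187] [-0.0053  0.001   0.    ] -0.0 misalign -34.0
2 95.7 [0.554 0.186] [-0.0079 -0.0007  0.    ] -0.0 misalign -33.0
3 97.7 [0.55  0.186] [-0.0115 -0.0029  0.    ] -0.0 misalign -31.0
4 101.2 [0.542 0.185] [-0.0179 -0.0064  0.    ] -0.0 misalign -27.0
5 107.2 [0.529 0.183] [-0.0294 -0.0129  0.    ] -4.0 misalign -25.0
6 116.2 [0.51  0.177] [-0.0477 -0.0205  0.0001] -11.0 misalign -23.0
7 128.2 [0.487 0.165] [-0.0733 -0.0257  0.0001] -19.0 misalign -19.0
8 142.7 [0.463 0.145] [-1.044e-01 -2.440e-02  1.000e-04] -27.0 misalign -13.0
9 158.7 [0.445 0.117] [-1.366e-01 -1.400e-02  1.000e-04] -35.0 misalign -5.0
10 175.5 [0.434 0.083] [-0.1656  0.006   0.0002] -43.0 misalign 4.0
11 192.5 [0.434 0.048] [-0.1876  0.0335  0.0002] -51.0 misalign 13.0
[-0.1963  0.0515  0.0002] [0.439 0.029]
[-0.1998  0.0586 -0.0398] [0.44  0.021]
[-0.2008  0.0604 -0.0998] [0.441 0.019]
```

```bash
cat > plan.py <<'E'
"""plan.py NPICS NROWS LEAD CAMS: look, fit the coast, print rows that follow the tin"""
import sys; from h import *
from scipy.optimize import least_squares
N,M,lead,cams=int(sys.argv[1]),int(sys.argv[2]),float(sys.argv[3]),sys.argv[4].split(",")
log=json.load(open("obs.json")) if os.path.exists("obs.json") else []
seen=[]
for k in range(N):
    c=cams[k%len(cams)]; t=bot.read_state()["time_s"]; im,d=viewer.capture(c); seen.append((c,t,im,d))
for c,t,im,d in seen:
    p=post(c,im,d)
    if p is not None and p[1]>(.7 if c=="scene" else .42) and p[2]<1.2: log.append([t,p[0]+np.radians(1 if c=="top" else -1),0])
    l=lid(c,im,d) if c=="top" else None
    if l is not None and l[3]>290 and l[2]<.037: log.append([t,np.arctan2(*(l[:2]-HC[c])[::-1])+np.pi,1])
json.dump(log,open("obs.json","w")); L=np.array(log); t0=L[0,0]; T=L[:,0]-t0
m=lambda q,T:q[0]+q[1]*T-q[2]*T**2/2
w=lambda e:(e+np.pi)%(2*np.pi)-np.pi
f=lambda q:np.r_[w(L[:,1]-m(q,T))/.015,(q[2]-.13)/.03]
q=min((least_squares(f,[L[0,1],w0,.13],loss="soft_l1") for w0 in(1.4,1.8,2.1,2.3,2.5,2.7)),key=lambda r:r.cost).x
e=np.degrees(w(L[:,1]-m(q,T))); s=bot.read_state(); now=s["time_s"]-t0
print("n",len(L),"q",np.round(q,3),"rms deg",e.std().round(2),"last",e[-6:].round(1),"t",s["time_s"],"w now",(q[1]-q[2]*now).round(3))
F=np.array(s["position"]); R=np.array(s["tcp_rot"]); C=F.copy(); pos=lambda t:np.r_[HUB+.115*np.array([np.cos(m(q,t)+np.pi),np.sin(m(q,t)+np.pi)]),.195]
print("off now mm",((F-pos(now))*1e3).round(1),"tin deg",np.degrees(m(q,now)+np.pi).round(0)%360)
rows=[]
for k in range(1,M+1):
    D=pos(now+.125*k+lead)-C; n=np.linalg.norm(D); C=C+D*min(1,.06/n); rows.append([0]+np.round(R.T@(C-F),3).tolist()+[0,0,0])
    if n>.06: print("chasing row",k)
print(json.dumps(rows))
E
python3 -m jog '[[0,-0.0027,0.0028,0,0,0,0],[0,-0.0053,0.001,0,0,0,0],[0,-0.0079,-0.0007,0,0,0,0],[0,-0.0115,-0.0029,0,0,0,0],[0,-0.0179,-0.0064,0,0,0,0],[0,-0.0294,-0.0129,0,0,0,-4],[0,-0.0477,-0.0205,0,0,0,-11],[0,-0.0733,-0.0257,0,0,0,-19],[0,-0.1044,-0.0244,0,0,0,-27],[0,-0.1366,-0.014,0,0,0,-35],[0,-0.1656,0.006,0,0,0,-43],[0,-0.1876,0.0335,0,0,0,-51],[0,-0.1963,0.0515,0,0,0,-51],[0,-0.1998,0.0586,-0.04,0,0,-51],[0,-0.2008,0.0604,-0.1,0,0,-51]]'
python3 plan.py 26 16 0 scene,top
```

```text
time_s: 5.88
position: [0.4393, 0.0186, 0.192]
tcp_rot: [[0.012, 1.0, -0.005], [1.0, -0.011, 0.001], [0.001, -0.005, -1.0]]
force: [1.2, -0.2, 0.5]
opening: 0.003
grasp_force: 0.0
n 30 q [-2.032  2.313  0.139] rms deg 1.24 last [ 0.7 -0.4 -0.2  0.2 -0.1 -0.1] t 7.175 w now 2.133
off now mm [-35.1  50.5  -2.7] tin deg 229.0
chasing row 1
[[0, -0.044, 0.041, -0.002, 0, 0, 0], [0, -0.076, 0.09, -0.003, 0, 0, 0], [0, -0.077, 0.12, -0.003, 0, 0, 0], [0, -0.071, 0.149, -0.003, 0, 0, 0], [0, -0.057, 0.175, -0.003, 0, 0, 0], [0, -0.038, 0.197, -0.003, 0, 0, 0], [0, -0.014, 0.213, -0.003, 0, 0, 0], [0, 0.013, 0.222, -0.003, 0, 0, 0], [0, 0.042, 0.225, -0.003, 0, 0, 0], [0, 0.07, 0.22, -0.003, 0, 0, 0], [0, 0.095, 0.209, -0.003, 0, 0, 0], [0, 0.117, 0.193, -0.003, 0, 0, 0], [0, 0.135, 0.171, -0.003, 0, 0, 0], [0, 0.146, 0.147, -0.003, 0, 0, 0], [0, 0.152, 0.12, -0.003, 0, 0, 0], [0, 0.151, 0.094, -0.003, 0, 0, 0]]
```

```bash
python3 -m jog '[[0,-0.044,0.041,-0.002,0,0,0],[0,-0.076,0.09,-0.003,0,0,0],[0,-0.077,0.12,-0.003,0,0,0],[0,-0.071,0.149,-0.003,0,0,0],[0,-0.057,0.175,-0.003,0,0,0],[0,-0.038,0.197,-0.003,0,0,0],[0,-0.014,0.213,-0.003,0,0,0],[0,0.013,0.222,-0.003,0,0,0],[0,0.042,0.225,-0.003,0,0,0],[0,0.07,0.22,-0.003,0,0,0],[0,0.095,0.209,-0.003,0,0,0],[0,0.117,0.193,-0.003,0,0,0],[0,0.135,0.171,-0.003,0,0,0],[0,0.146,0.147,-0.003,0,0,0],[0,0.152,0.12,-0.003,0,0,0],[0,0.150,0.089,-0.003,0,0,0]]'
python3 plan.py 1 16 0.008 scene; python3 -c "
import json;print(json.load(open('obs.json'))[-2:])"
```

```text
time_s: 9.18
position: [0.5299, 0.1688, 0.1953]
tcp_rot: [[0.009, 1.0, 0.0], [1.0, -0.009, 0.0], [0.0, 0.0, -1.0]]
force: [-0.1, 0.0, 0.5]
opening: 0.007
grasp_force: 0.0
n 31 q [-2.034  2.323  0.156] rms deg 1.21 last [-0.4 -0.2  0.3 -0.   0.  -0.1] t 9.225 w now 1.8
off now mm [-9.  -0.5 -0.3] tin deg 99.0
[[0, -0.007, -0.017, -0.0, 0, 0, 0], [0, -0.02, -0.039, 0.0, 0, 0, 0], [0, -0.037, -0.058, 0.0, 0, 0, 0], [0, -0.057, -0.072, 0.0, 0, 0, 0], [0, -0.079, -0.082, 0.0, 0, 0, 0], [0, -0.103, -0.086, 0.001, 0, 0, 0], [0, -0.127, -0.086, 0.001, 0, 0, 0], [0, -0.15, -0.081, 0.001, 0, 0, 0], [0, -0.172, -0.071, 0.0, 0, 0, 0], [0, -0.19, -0.057, 0.0, 0, 0, 0], [0, -0.205, -0.04, 0.0, 0, 0, 0], [0, -0.217, -0.021, 0.0, 0, 0, 0], [0, -0.224, 0.001, -0.0, 0, 0, 0], [0, -0.228, 0.022, -0.0, 0, 0, 0], [0, -0.227, 0.044, -0.0, 0, 0, 0], [0, -0.222, 0.065, -0.001, 0, 0, 0]]
[[7.125, 0.748147196723835, 0], [9.175, -1.5026288997367394, 0]]
```

```bash
python3 -m jog '[[0,-0.007,-0.017,0,0,0,0],[0,-0.02,-0.039,0,0,0,0],[0,-0.037,-0.058,0,0,0,0],[0,-0.057,-0.072,0,0,0,0],[0,-0.079,-0.082,0,0,0,0],[0,-0.103,-0.086,0.001,0,0,0],[0,-0.127,-0.086,0.001,0,0,0],[0,-0.15,-0.081,0.001,0,0,0],[0,-0.172,-0.071,0,0,0,0],[0,-0.19,-0.057,0,0,0,0],[0,-0.205,-0.04,0,0,0,0],[0,-0.217,-0.021,0,0,0,0],[0,-0.224,0.001,0,0,0,0],[0,-0.228,0.022,0,0,0,0],[0,-0.227,0.044,0,0,0,0],[0,-0.221,0.067,0,0,0,0]]'
python3 plan.py 1 17 0.008 scene; python3 -c "
import json;print(json.load(open('obs.json'))[-2:])"
```

```text
time_s: 11.22
position: [0.5972, -0.0538, 0.1951]
tcp_rot: [[0.011, 1.0, 0.0], [1.0, -0.011, -0.0], [-0.0, 0.0, -1.0]]
force: [0.6, 0.2, 0.5]
opening: 0.004
grasp_force: 0.0
n 32 q [-2.029  2.31   0.145] rms deg 1.23 last [ 0.   0.5  0.1  0.2 -1.4  0.2] t 11.275 w now 1.527
off now mm [-3.2 -6.7  0.4] tin deg 297.0
[[0, 0.02, 0.022, 0.001, 0, 0, 0], [0, 0.035, 0.038, 0.001, 0, 0, 0], [0, 0.052, 0.05, 0.001, 0, 0, 0], [0, 0.071, 0.058, 0.001, 0, 0, 0], [0, 0.092, 0.063, 0.001, 0, 0, 0], [0, 0.112, 0.064, 0.001, 0, 0, 0], [0, 0.132, 0.062, 0.001, 0, 0, 0], [0, 0.151, 0.056, 0.001, 0, 0, 0], [0, 0.169, 0.047, 0.001, 0, 0, 0], [0, 0.184, 0.036, 0.001, 0, 0, 0], [0, 0.198, 0.022, 0.001, 0, 0, 0], [0, 0.208, 0.006, 0.0, 0, 0, 0], [0, 0.216, -0.011, 0.0, 0, 0, 0], [0, 0.221, -0.028, 0.0, 0, 0, 0], [0, 0.223, -0.046, 0.0, 0, 0, 0], [0, 0.223, -0.064, 0.0, 0, 0, 0], [0, 0.219, -0.082, -0.0, 0, 0, 0]]
[[9.175, -1.5026288997367394, 0], [11.225, 1.9748451826763875, 0]]
```

```bash
python3 -m jog '[[0,0.02,0.022,0.001,0,0,0],[0,0.035,0.038,0.001,0,0,0],[0,0.052,0.05,0.001,0,0,0],[0,0.071,0.058,0.001,0,0,0],[0,0.092,0.063,0.001,0,0,0],[0,0.112,0.064,0.001,0,0,0],[0,0.132,0.062,0.001,0,0,0],[0,0.151,0.056,0.001,0,0,0],[0,0.169,0.047,0.001,0,0,0],[0,0.184,0.036,0.001,0,0,0],[0,0.198,0.022,0.001,0,0,0],[0,0.208,0.006,0,0,0,0],[0,0.216,-0.011,0,0,0,0],[0,0.221,-0.028,0,0,0,0],[0,0.223,-0.046,0,0,0,0],[0,0.223,-0.064,0,0,0,0],[0,0.219,-0.082,0,0,0,0]]'
python3 plan.py 2 4 0.008 scene,top
python3 -m jog '[[0,0,0,-0.05,0,0,0],[0,0,0,-0.1,0,0,0],[0,0,0,-0.15,0,0,0],[0,0,0,-0.2,0,0,0]]'
python3 plan.py 10 1 0 scene,top
python3 - <<'E'
from h import *
import json
L=np.array(json.load(open("obs.json"))); T=L[:,0]-L[0,0]
from scipy.optimize import least_squares
m=lambda q:q[0]+q[1]*T-q[2]*T**2/2+q[3]*T**3
w=lambda e:(e+np.pi)%(2*np.pi)-np.pi
r=least_squares(lambda q:w(L[:,1]-m(q))/.015,[-2.03,2.31,.145,0],loss="soft_l1"); q=r.x
print(q); 
for t in(7.55,9.175,11.225,11.55,13.2,13.4):
    x=t-L[0,0]; th=q[0]+q[1]*x-q[2]*x*x/2+q[3]*x**3+np.pi; print(t,"w",q[1]-q[2]*x+3*q[3]*x*x,"tin",HUB+.115*np.array([np.cos(th),np.sin(th)]))
print(np.c_[L[:,0],np.degrees(w(L[:,1]-m(q)))][-14:].round(2))
E
```

```text
time_s: 13.4
position: [0.5149, 0.1664, 0.1954]
tcp_rot: [[0.01, 1.0, 0.0], [1.0, -0.01, -0.0], [-0.0, 0.0, -1.0]]
force: [-0.2, 0.7, 0.7]
opening: 0.008
grasp_force: 0.0
n 34 q [-2.026  2.304  0.142] rms deg 1.33 last [ 0.3  0.3 -1.2 -0.2 -1.   3.1] t 13.5 w now 1.218
off now mm [7.3 5.  0.2] tin deg 113.0
[[0, -0.014, -0.024, 0.0, 0, 0, 0], [0, -0.024, -0.037, 0.0, 0, 0, 0], [0, -0.036, -0.049, 0.0, 0, 0, 0], [0, -0.05, -0.059, 0.0, 0, 0, 0]]
time_s: 14.0
position: [0.5165, 0.1663, 0.3972]
tcp_rot: [[0.011, 1.0, 0.001], [1.0, -0.011, 0.0], [0.0, 0.001, -1.0]]
force: [1.4, -0.2, -1.0]
opening: 0.002
grasp_force: 0.0
n 48 q [-2.023  2.298  0.14 ] rms deg 1.19 last [ 0.4 -0.7  0.6  0.3 -0.9  0.4] t 14.5 w now 1.09
off now mm [ 79.6 112.9 198.7] tin deg 181.0
chasing row 1
[[0, -0.031, -0.018, 0.048, 0, 0, 0]]
[-2.03225452e+00  2.31840008e+00  1.54103752e-01  5.59563539e-04]
7.55 w 2.0649860703622362 tin [ 0.55886714 -0.05924413]
9.175 w 1.8281386385088636 tin [0.54119721 0.17006415]
11.225 w 1.5419933291402113 tin [ 0.59571531 -0.05053484]
11.55 w 1.4979245681939501 tin [ 0.64066812 -0.01675271]
13.2 w 1.2796612918205292 tin [0.5465887  0.17040751]
13.4 w 1.2538262526366517 tin [0.5179349  0.16558375]
[[14.   -1.49]
 [14.05  1.1 ]
 [14.05  0.27]
 [14.1  -0.95]
 [14.15  0.93]
 [14.15  0.29]
 [14.2  -1.07]
 [14.25  0.54]
 [14.25  0.32]
 [14.3  -0.75]
 [14.35  0.43]
 [14.35  0.12]
 [14.4  -1.08]
 [14.45  0.11]]
```

```bash
for i in 1 2 3 4 5; do python3 -m jog '[[0,0.05,0,0,0,0,0],[0,0.05,0,0,0,0,0],[0,0.05,0,0,0,0,0],[0,0.05,0,0,0,0,0],[0,0.05,0,0,0,0,0],[0,0.05,0,0,0,0,0],[0,0.05,0,0,0,0,0],[0,0.05,0,0,0,0,0],[0,0.05,0,0,0,0,0],[0,0.05,0,0,0,0,0],[0,0.05,0,0,0,0,0],[0,0.05,0,0,0,0,0],[0,0.05,0,0,0,0,0],[0,0.05,0,0,0,0,0],[0,0.05,0,0,0,0,0],[0,0.05,0,0,0,0,0]]' | head -2; done
python3 - <<'E'
from h import *
for c in("scene","top","scene","top"):
    im,d=viewer.capture(c); print(bot.read_state()["time_s"],c,post(c,im,d),lid(c,im,d)); cv2.imwrite(f"pics/{c}9.png",im)
a=cv2.imread("pics/scene9.png"); b=cv2.imread("pics/top9.png"); cv2.imwrite("pics/end.png",np.vstack([cv2.resize(a[110:280,140:410],(480,302)),cv2.resize(b[100:290,140:410],(420,296))[:, :420] if 0 else cv2.resize(b[100:290,140:410],(480,296))]))
E
```

```text
time_s: 16.5
position: [0.5168, 0.2163, 0.3953]
time_s: 18.5
position: [0.5173, 0.2663, 0.3953]
time_s: 20.5
position: [0.5178, 0.3163, 0.3953]
time_s: 22.5
position: [0.5183, 0.3664, 0.3952]
time_s: 24.5
position: [0.5188, 0.4163, 0.3952]
24.55 scene (np.float64(-1.4792471819826591), np.float64(0.8475112865899881), np.float64(0.026125846867231718)) [5.43606178e-01 1.70954156e-01 3.51835489e-02 3.45000000e+02
 1.23984134e-01]
24.6 top (np.float64(-1.4458586708505259), np.float64(0.5822728427893434), np.float64(1.0208116718110167)) [5.37212330e-01 1.69705965e-01 3.33513878e-02 3.43000000e+02
 1.26531932e-01]
24.65 scene (np.float64(-1.4792571541455375), np.float64(0.8475124805403503), np.float64(0.026125682964013058)) [5.43424375e-01 1.70812663e-01 3.48568298e-02 3.48000000e+02
 1.23949025e-01]
24.7 top (np.float64(-1.4521521578531666), np.float64(0.5828246094375525), np.float64(1.1001214513825728)) [5.37394515e-01 1.69979230e-01 3.33976373e-02 3.41000000e+02
 1.26379784e-01]
```

View pics/end.png

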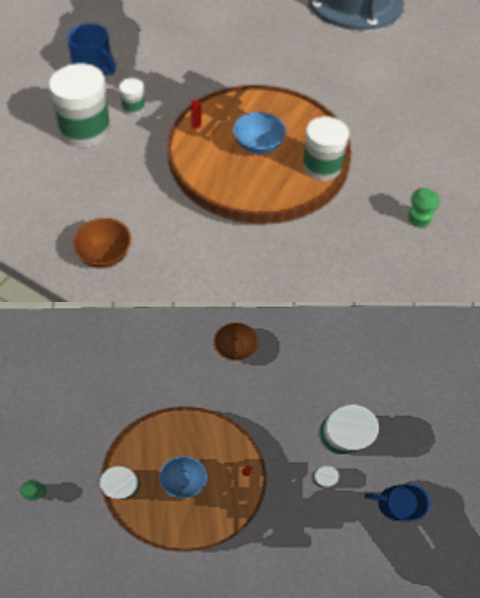

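The platter looks at rest. The tin (scene crop 325,148) and bowl (260,132) are upright in their places, and the mug and stopper haven't moved. One short wait, then hand in.

```bash
python3 -m jog '[[0,0,0,0,0,0,0],[0,0,0,0,0,0,0],[0,0,0,0,0,0,0],[0,0,0,0,0,0,0],[0,0,0,0,0,0,0],[0,0,0,0,0,0,0],[0,0,0,0,0,0,0],[0,0,0,0,0,0,0]]' | head -1
python3 - <<'E'
from h import *
from rig import workorder
im,d=viewer.capture("scene"); p=post("scene",im,d); print(p)
if abs(p[0]+1.47925)<.003: print(workorder.hand_in())
E
```

```text
time_s: 25.7
(np.float64(-1.4822996795744887), np.float64(0.836863978321429), np.float64(0.06382585395880447))
```

```bash
python3 -m jog '[[0,0,0,0,0,0,0],[0,0,0,0,0,0,0],[0,0,0,0,0,0,0],[0,0,0,0,0,0,0],[0,0,0,0,0,0,0],[0,0,0,0,0,0,0],[0,0,0,0,0,0,0],[0,0,0,0,0,0,0]]' | head -1
python3 - <<'E'
from h import *
from rig import workorder
a=[]
for k in range(4): im,d=viewer.capture("scene"); a.append(post("scene",im,d)[0])
print(a)
if abs(np.median(a)+1.480)<.004: print(workorder.hand_in())
E
```

```text
time_s: 26.75
[np.float64(-1.4823039707495125), np.float64(-1.479256932586566), np.float64(-1.4815165958745062), np.float64(-1.4792534936670918)]
the job is handed in; nothing more can be done
None
```

The job is handed in: by my camera fit the platter coasted from about 2.3 rad/s and the gripper stayed over the tin for about 5.8 s (within roughly 12 mm, all above 1.25 rad/s); it then came to rest with tin and bowl upright in place, mug and stopper not visibly moved, and the hand clear.

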